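# Turn the loop puller right way round in the tool rest

## Task

One of the three tools in the slanted tool rest, the spring loop puller, was put away upside down: its handle sticks out and its loop is hidden in the pocket. Pull it out, reverse it end for end, and put it back in the same pocket handle first and fully home, so that the loop shows; then let go. Leave the other two tools in their places.

Things in the scene. Friction and masses are not known exactly. Their poses are not given: they have to be found in the camera images.
- puller: Loop puller, 220 mm long, about 60-130 g: black handle 18 x 18 x 130 mm, steel shaft 8 mm thick, flat wire loop 20 mm wide, 40 long (last 40 mm; in the x-z plane). Starts loop-down in any one of the pockets. Origin: on its axis at mid-length, near the centre of mass, on the handle 20 mm from the shaft. z runs from handle to loop (at the start down the slope); x, y square to the handle's flats.
- rack: Slanted tool rest, fixed. Three pockets at x = -85, 0, 85 mm, inside 28 x 28, 65 deep, walls 4; out is along +y, rising 30 degrees. Origin on the table, z up. A seated tool lies on the lower wall and on a rib 8 mm wide, 6 thick, that carries this wall on to 160 mm from the pocket floor, with free space either side: lower end's centre at y 0, z 30, mid-length at y 95, z 85 mm, either way round.
- fork: Bystander in another pocket, already handle-down: same size and handle as the puller, with a steel fork of two prongs, 18 mm wide, sticking out. Origin on its axis at mid-length, z from handle to prongs.
- driver: Bystander in the remaining pocket, already handle-down: same size and handle as the puller, with a round steel socket 16 mm thick sticking out. Origin on its axis at mid-length, z from handle to socket.
Not all that is in view belongs to the job. What is shaped like the puller but orange or white is not meant.

How it is judged:
On the way:
1. the puller is drawn right out of its pocket (distance of puller from where it was at the start of the episode above 0.08 m), for 0.1 s.
At the end, for the whole second after the job is handed in: The puller is released and at rest in its own pocket, handle down, loop out: its mid-length point within 22 mm of where it was, its axis 47 to 72 degrees from vertical (60 when seated) and within 43 of the rest's y (30 when seated). Fork and driver never moved over 25 mm (distance of puller from where it was at the start of the episode below 0.022 m and angle between puller's own z axis and vertical between 0.82 and 1.25 rad and angle between the z axis of puller and the y axis of rack, either way round below 0.75 rad and linear speed of puller below 0.02 m/s); the robot touches nothing.
It fails at once if one of the other two tools is shifted by more than 25 mm (distance of any of fork, driver from where it was at the start of the episode above 0.025 m).
It also fails if it takes over 45 s, if anything falls off the work surface, if the arm or the gripper's body presses on something with over 40 N, if the wrist force passes 120 N, or if a joint passes its speed limit or range.

## Robot

A 7-joint arm with a two-finger parallel gripper is mounted at the origin on the work surface. World frame = base frame: x ahead of the robot, y to its left, z up, the work surface at z = 0. Lengths are in m, angles in rad, forces in N, time in s.
With the tool pointing down it reaches from about 0.425 to 0.875 m from the base axis. Payload 4.7 kg.
Tool frame: the origin (TCP) lies midway between the tips of the shut fingers; the grasp point (between the pads) lies bot.hold_point_z behind it (bot.hold_point_z is the distance from the TCP to the grasp point, in m); z points along the fingers, x is the direction in which the jaws open and shut, and the axes are right-handed (so a half turn about z gives the same grasp; the last joint's range is limited). The gripper opens to 87 mm and grips with 3 to 60 N. Pads are 19 mm wide; open, the fingers measure 117 mm over their backs; the gripper's body (75 mm by 190 mm) begins 51 mm behind the grasp point.
Start: joints at [1.115, 0.321, -0.07, 1.45, 0.023, 1.371, -0.057], TCP at [0.294, -0.58, 0.223] pointing down, gripper open.
Joint ranges: [-2.86, 2.86], [-0.3, 2.09], [-1.38, 1.24], [0.06, 2.45], [-1.56, 4.7], [0.09, 2.05], [-2.69, 2.69]. Speed limits (rad/s): [2.57, 2.57, 3.14, 3.14, 3.14, 3.14, 3.14].

## Interface

Orientations are given as [roll, pitch, yaw] about the fixed x, y, z axes, in that order (R = Rz(yaw) Ry(pitch) Rx(roll)).
In Python, from plant import bot gives the robot as it stands. The module is installed in compiled form; this text tells all that it offers.
- The arm moves only by the tool apply_moves, never from a script. Its argument "steps" is a list of rows, each an object of numbers: "x", "y", "z": the shift along the tool's x, y, z in cm; "wx", "wy", "wz": the turn, a rotation vector about the tool's x, y, z in degrees. A call has 1 to 12 rows; each row shifts and turns the commanded pose from where the row before left it, along the tool's axes as they then stand; what a row does not reach is not made up. A row lasts 1/8 s, in which the tool goes at most 62.5 mm and 10.7 degrees, less where a joint would pass 70% of its speed; a pose out of reach is approached as far as the arm can. A call is refused whole if a number of a shift passes 6.25 or a number of a turn 10.7, either way. A call with a gripper value outside its range is refused whole. "hand" is the closure in counts, from 0 (fully open) to 255 (shut), set as the call begins (left out, the last holds). The fingers move at their own pace and stop on an object; "squeeze" is the grip in N (left out, the last holds). Time passes only in rows, so rows that do not move let the fingers close. It gives the time, the measured TCP pose, the force and the opening at its end, in the units of the state.
- bot.sense(): the state, without advancing time (a new reading comes with each control period).
- bot.snapshot(name): name is "side" or "top" or "wrist"; returns the picture (480x640x3 uint8, red, green, blue); there is no depth.
- bot.camera_info(name): a dict with "camera_matrix" (3x3 intrinsics, pixels), "R" (3x3) and "t" (3): a world point X has camera coordinates R X + t. Camera axes: x right, y down, z forward; pixel columns grow to the right and rows downward; lengths in m; the calibration is good to about 2 mm. The wrist camera is an equidistant fisheye: a pixel r from the principal point sees the ray r / f radians off the axis. A picture is of the moment at which its call begins: read the wrist's pose just before it. camera_info takes no time and is no camera call; for the wrist camera it gives the pose at the moment of the call.
- bot.hand_in(): hands the job in, once; it reports no verdict.
Trained networks look in the newest picture that a camera, given by its name, has taken for a name from the list of things; names that differ only in an ending like _2 or _b are one class to them, and where a whole thing is asked for, a point or a joint stands for the part that bears it (a point fixed in the world has none). Each returns a list of dicts, best first, with "p" (0 to 1); they miss things now and then, are a little off and sometimes report something else, mostly with a low value. They report only what shows in the picture. A call takes as long as a camera call. They do not tell look-alikes from the thing itself.
- bot.boxes_of(camera, label): "point" ([column, row] in pixels, amid what is visible of it).
- bot.landmark_of(camera, label): "point" ([column, row] in pixels: a listed point, or the origin of a listed thing).
The state is a dict: "t": time; "joints": joint angles; "qvel": joint speeds; "joint_torque": joint torques, N m; "eef_pos": TCP position; "tcp_rot": TCP orientation; "wrist_force": force on the tool from outside, world axes, zero at the start; "wrist_torque": the same for the moment, N m; "gripper_width": finger opening in m.
Only numpy, scipy, OpenCV 4.12 (cv2) and the standard library are available. Lean on these libraries where they do the work, as an engineer would, in place of code of your own. Each camera call takes 0.05 s, during which the arm holds its last target.

## Working session

There is one attempt and no reset: what is moved stays moved. The work goes in short steps, Python scripts to look and compute and a tool call to move; the robot and the scene stay as the last step left them, time stands still between calls to the robot, and variables do not carry over. Pictures are saved under pics/ and viewed, and the job is handed in when it is done.

Besides the shell and the picture viewer there is one more tool, called after "Emit:" as name(argument=value, ...), one argument or row to a line, values as JSON. apply_moves: Moves the arm, as the interface text tells. Its arguments: {"type":"object","properties":{"steps":{"type":"array"},"hand":{"type":"number"},"squeeze":{"type":"number"}},"required":["steps"]}

```bash
mkdir -p pics
cat > h.py <<'E'
import numpy as np, cv2
from plant import bot
from scipy.spatial.transform import Rotation as Ro
def snap(n,f):
    im=bot.snapshot(n); cv2.imwrite('pics/'+f+'.png',im[:,:,::-1]); return im
def ray(n,p):
    c=bot.camera_info(n);K=np.array(c['camera_matrix']);R=np.array(c['R']);t=np.array(c['t'])
    d=np.linalg.inv(K)@[p[0],p[1],1]
    if n=='wrist':
        x=(p[0]-K[0,2])/K[0,0];y=(p[1]-K[1,2])/K[1,1];r=np.hypot(x,y)+1e-12
        d=np.array([np.sin(r)*x/r,np.sin(r)*y/r,np.cos(r)])
    d=R.T@d; return -R.T@t,d/np.linalg.norm(d)
def proj(n,X):
    c=bot.camera_info(n);K=np.array(c['camera_matrix']);R=np.array(c['R']);t=np.array(c['t'])
    q=R@np.asarray(X)+t
    if n=='wrist':
        r=np.hypot(q[0],q[1]);a=np.arctan2(r,q[2]);return np.array([K[0,2]+K[0,0]*a*q[0]/r,K[1,2]+K[1,1]*a*q[1]/r])
    p=K@q;return p[:2]/p[2]
def tri(obs):
    A=np.zeros((3,3));b=np.zeros(3);L=[]
    for n,p in obs:
        o,d=ray(n,p);P=np.eye(3)-np.outer(d,d);A+=P;b+=P@o;L.append((o,d))
    X=np.linalg.solve(A,b)
    return X,[np.linalg.norm((np.eye(3)-np.outer(d,d))@(X-o)) for o,d in L]
def atz(n,p,z):
    o,d=ray(n,p);return o+d*(z-o[2])/d[2]
E
python3 - <<'E'
from h import *
print(bot.sense(),bot.hold_point_z)
for n in['side','top','wrist']:
    snap(n,n+'0');c=bot.camera_info(n);print(n,-np.array(c['R']).T@c['t'],np.array(c['R']).round(3).tolist(),c['camera_matrix'])
for n in['side','top','wrist']:
    for l in['puller','rack','fork','driver']:
        print(n,l,[(np.round(d['point']).tolist(),round(d['p'],2)) for d in bot.boxes_of(n,l)],[(np.round(d['point']).tolist(),round(d['p'],2)) for d in bot.landmark_of(n,l)])
E
```

```text
{'t': 0.0, 'joints': array([ 1.11512859,  0.32180428, -0.07010231,  1.45171251,  0.02261401,
        1.37076246, -0.05686137]), 'qvel': array([ 5.97163543e-04, -7.75066414e-04,  8.86685952e-04,  3.66761171e-04,
        1.66378132e-03,  7.49866701e-04, -8.17805354e-05]), 'joint_torque': array([-1.17295775e-03, -4.91291177e+01, -4.04220382e-01, -3.12532675e+01,
       -6.38803560e-02,  4.37011337e-02,  1.54661639e-04]), 'eef_pos': array([ 0.29394906, -0.57910897,  0.22145497]), 'tcp_rot': array([ 3.14148581e+00,  1.89620298e-03, -1.10093919e+00]), 'wrist_force': array([0.24334988, 0.06091346, 0.25949802]), 'wrist_torque': array([-0.01970259,  0.0106887 ,  0.08225333]), 'gripper_width': 0.08726641374396807} 0.0187
side [0.18955301 0.39213144 0.60933651] [[-0.896, -0.444, -0.023], [-0.268, 0.581, -0.768], [0.355, -0.682, -0.64]] [[434.86923624   0.         318.41419086]
 [  0.         434.86923624 243.20699812]
 [  0.           0.           1.        ]]
top [ 0.34334079 -0.13805509  1.34973034] [[0.019, -1.0, 0.024], [-0.995, -0.022, -0.095], [0.096, -0.022, -0.995]] [[582.61851392   0. 
[... 561 characters left out ...]
], 0.9)] [([236.0, 263.0], 0.56)]
side fork [([220.0, 275.0], 0.71)] [([218.0, 274.0], 0.74)]
side driver [([296.0, 235.0], 0.83)] [([291.0, 234.0], 0.75)]
top puller [([278.0, 206.0], 0.94), ([467.0, 336.0], 0.63), ([169.0, 234.0], 0.58), ([429.0, 205.0], 0.57)] [([279.0, 192.0], 0.97), ([426.0, 214.0], 0.87), ([455.0, 339.0], 0.7), ([159.0, 246.0], 0.66), ([318.0, 203.0], 0.49)]
top rack [([295.0, 175.0], 0.68)] [([298.0, 160.0], 0.69)]
top fork [([249.0, 184.0], 0.56)] [([248.0, 177.0], 0.97)]
top driver [([315.0, 210.0], 0.96)] [([322.0, 207.0], 0.82)]
wrist puller [([225.0, 6.0], 0.76), ([267.0, 223.0], 0.56)] [([237.0, 214.0], 0.92)]
wrist rack [] []
wrist fork [] []
wrist driver [] []
```

View pics/side0.png

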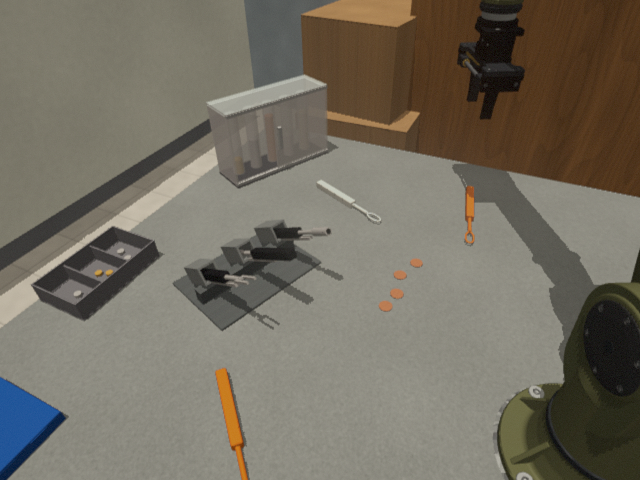

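View pics/top0.png

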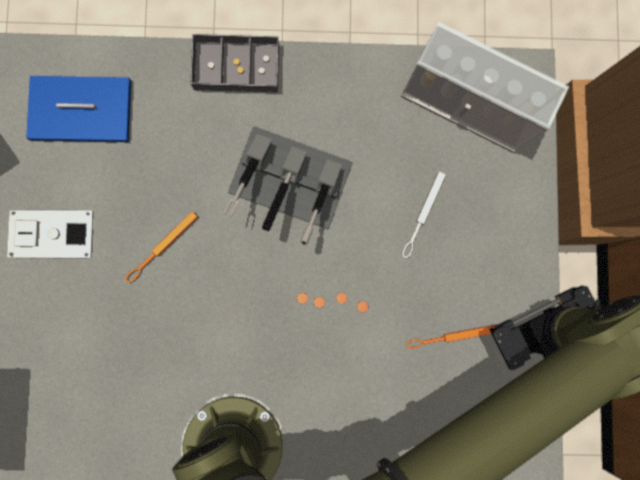

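Run:
```python
from h import *
a=cv2.imread('pics/side0.png')[200:330,160:350];b=cv2.imread('pics/top0.png')[115:255,210:370]
cv2.imwrite('pics/sc.png',cv2.resize(a,None,fx=4.2,fy=4.2,interpolation=2));cv2.imwrite('pics/tc.png',cv2.resize(b,None,fx=4.2,fy=4.2,interpolation=2))
print(tri([('side',(257,256)),('top',(279,192))]),tri([('side',(218,274)),('top',(248,177))]),tri([('side',(291,234)),('top',(322,207))]),tri([('side',(236,263)),('top',(298,160))]))
```

```text
(array([ 0.56831168, -0.09051406,  0.08143482]), [np.float64(0.0008157440633109407), np.float64(0.0008157440633109119)]) (array([ 0.6016455 , -0.02032324,  0.08301156]), [np.float64(0.002970194625717022), np.float64(0.002970194625717062)]) (array([ 0.54316862, -0.18381632,  0.07356628]), [np.float64(0.006113374384890185), np.float64(0.006113374384890107)]) (array([ 0.6598983 , -0.13102289, -0.00463771]), [np.float64(0.0006478163389599122), np.float64(0.0006478163389600219)])
```

View pics/sc.png

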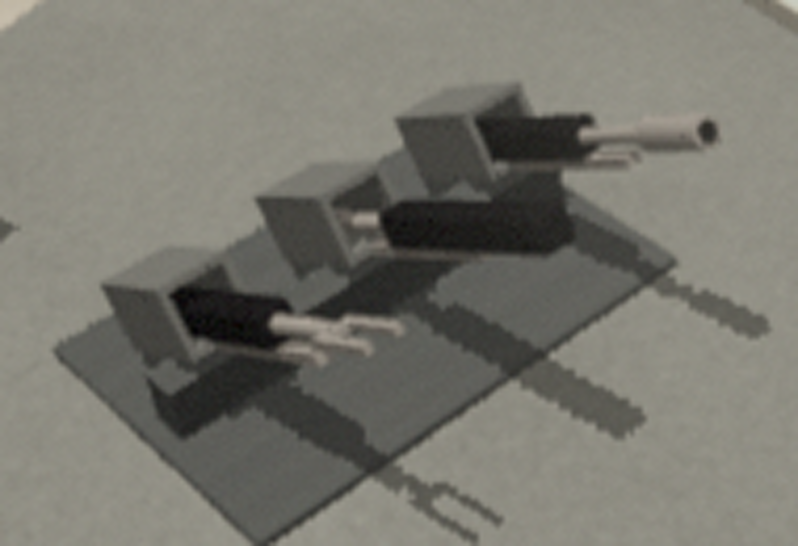

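View pics/tc.png

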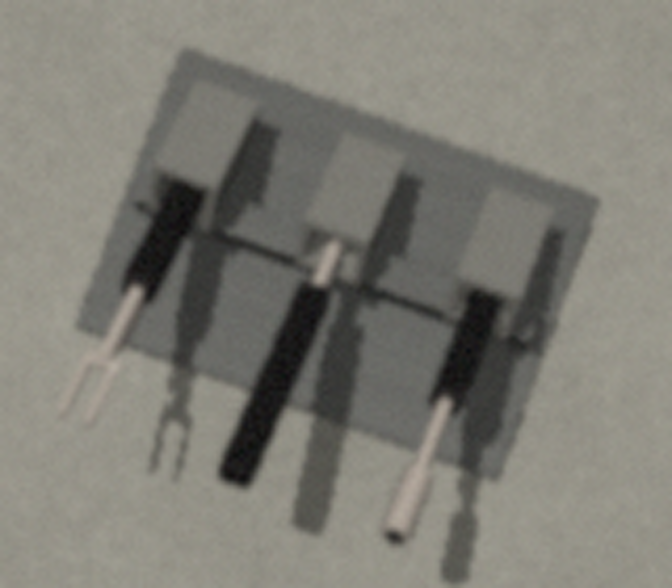

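```bash
cat >> h.py <<'E'
C,S=np.cos(np.pi/6),np.sin(np.pi/6)
def rk(s,x=0,up=0): return np.array([x,s*C-up*S,.030+s*S+up*C])
E
python3 - <<'E'
from h import *
from scipy.optimize import least_squares
T=lambda u,v:('top',(210+u/4.2,115+v/4.2)); D=lambda u,v:('side',(160+u/4.2,200+v/4.2))
obs=[(rk(.22,0),T(237,474)),(rk(.09),T(320,287)),(rk(.22,-.085),T(396,533)),(rk(.22,.085),T(76,414)),(rk(.13,-.085),T(446,402)),(rk(.13,.085),T(138,292)),
(rk(.22,-.085),D(708,131)),(rk(.22,0),D(553,222)),(rk(.09,0),D(390,220)),(rk(.13,.085),D(280,318)),(rk(.13,-.085),D(587,138))]
def W(p,X): 
    c,s=np.cos(p[2]),np.sin(p[2]);return np.array([p[0]+c*X[0]-s*X[1],p[1]+s*X[0]+c*X[1],X[2]])
f=lambda p:np.concatenate([proj(n,W(p,X))-q for X,(n,q) in obs])
r=least_squares(f,[.66,-.13,1.2],loss='soft_l1');print(r.x,np.degrees(r.x[2]));print(f(r.x).reshape(-1,2).round(1))
for s in(0,.11,.09,.22):print(W(r.x,rk(s)))
for n,fn,(x0,y0,x1,y1) in(('top','top0',(210,115,370,255)),('side','side0',(160,200,350,330))):
    im=cv2.resize(cv2.imread(f'pics/{fn}.png')[y0:y1,x0:x1],None,fx=4.2,fy=4.2,interpolation=2)
    P=lambda X:tuple(int(v) for v in (proj(n,W(r.x,X))-[x0,y0]+.5)*4.2)
    for x in(-.085,0,.085):
        cv2.line(im,P(rk(0,x)),P(rk(.22,x)),(0,0,255),1)
        q=[rk(.065,x+a,b) for a,b in((-.018,-.013),(.018,-.013),(.018,.023),(-.018,.023))]
        cv2.polylines(im,[np.array([P(v) for v in q])],True,(0,255,0),1)
    cv2.imwrite(f'pics/fit_{n}.png',im)
E
```

```text
[ 0.6595771  -0.12997026  1.23803589] 70.93423150703984
[[-0.5  0.7]
 [-0.8  1.2]
 [-0.2  0.7]
 [-0.4  0.9]
 [ 0.1  0.2]
 [ 0.2 -0.5]
 [-0.9 -1.4]
 [-0.1 -0.1]
 [ 1.1 -0.8]
 [-0.9 -0.4]
 [-0.8 -1.9]]
[ 0.6595771  -0.12997026  0.03      ]
[ 0.56954002 -0.09885235  0.085     ]
[ 0.58591039 -0.10451016  0.075     ]
[ 0.47950293 -0.06773445  0.14      ]
```

View pics/fit_top.png

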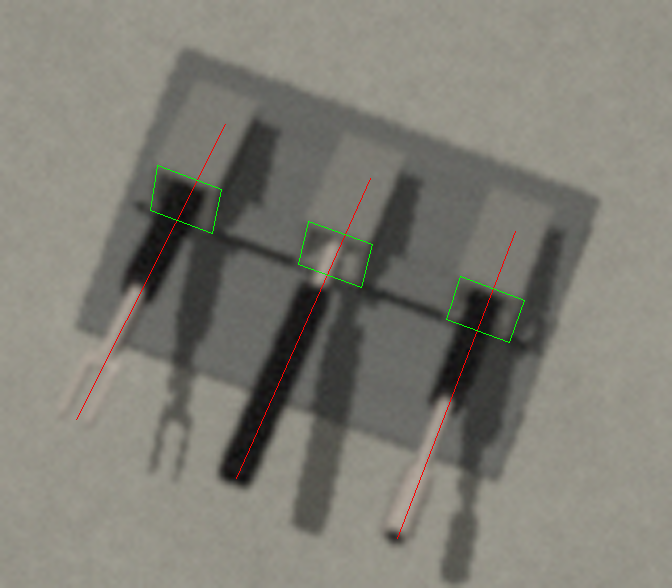

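View pics/fit_side.png

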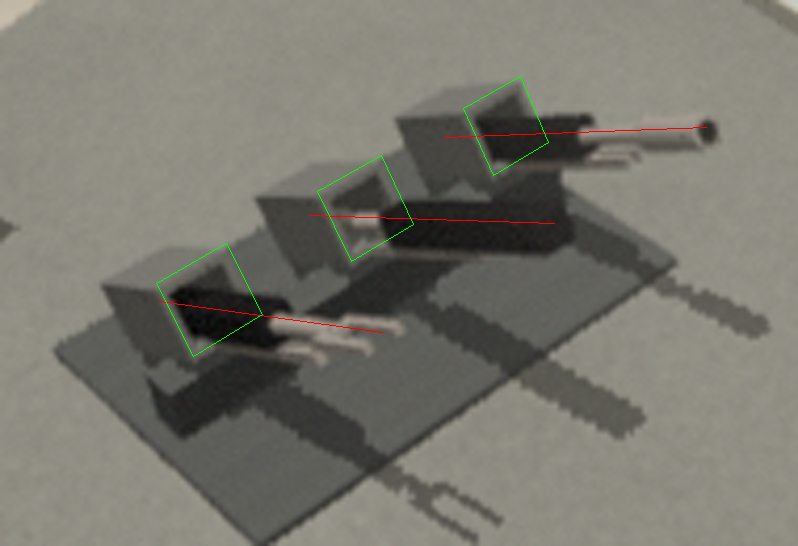

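Candidates: middle pocket, black handle (top 278,206 / side 273,255); orange ones (side 231,418 and 470,206), and white (side 340,199). The black middle one is the puller; the crops show a black handle sticking out with the steel shaft going into the pocket. The flipping plan is to grip at mid-length square to the slope, pull, and turn 180° about the finger axis.

Emit:
apply_moves(
  steps=[
    {"z": -3},
    {"x": -2.2, "y": -4.1, "z": -0.7},
    {"x": -2.2, "y": -4.1, "z": -0.7},
    {"x": -2.2, "y": -4.1, "z": -0.7},
    {"x": -2.2, "y": -4.1, "z": -0.7},
    {"x": -2.2, "y": -4.1, "z": -0.7},
    {"x": -2.2, "y": -4.1, "z": -0.7},
    {"x": -2.2, "y": -4.1, "z": -0.7},
    {"x": -2.2, "y": -4.1, "z": -0.7},
    {"x": -2.2, "y": -4.1, "z": -0.7},
    {"x": -2.2, "y": -4.1, "z": -0.7},
    {"x": -2.2, "y": -4.1, "z": -0.7},
  ],
  hand=100,
)

```text
invalid input at $.steps[0]: expected keys x, y, z, wx, wy, wz
```

Emit:
apply_moves(
  steps=[
    {"wz": 9.2},
    {"wz": 9.2},
    {"wz": 9.2},
    {"wz": 9.2},
    {"wz": 9.2},
    {},
  ],
)

```text
invalid input at $.steps[0]: expected keys x, y, z, wx, wy, wz
```

```bash
cat >> h.py <<'E'
P=[0.6596,-0.1300,1.2380]
def W(X,p=P):
    c,s=np.cos(p[2]),np.sin(p[2]);return np.array([p[0]+c*X[0]-s*X[1],p[1]+s*X[0]+c*X[1],X[2]])
def Rrack(p=P): 
    c,s=np.cos(p[2]),np.sin(p[2]);return np.array([[c,-s,0],[s,c,0],[0,0,1.]])
def target(s,up,sgn=-1,x=0,p=P):
    R=Rrack(p);n=R@[0,-S,C];tx=sgn*R[:,0];tz=-n;ty=np.cross(tz,tx)
    return W(rk(s,x,up),p)-n*0.0187, np.c_[tx,ty,tz]
def delta(pos,Rt):
    s=bot.sense();R=Ro.from_euler('xyz',s['tcp_rot']).as_matrix()
    print('t',round(s['t'],2),'q',s['joints'].round(2),'tcp',s['eef_pos'].round(4),'w',round(s['gripper_width'],4),'F',s['wrist_force'].round(1))
    print('shift cm (cur tool axes)',(R.T@(pos-s['eef_pos'])*100).round(2),'in target axes',(Rt.T@(pos-s['eef_pos'])*100).round(2),'turn deg',np.degrees(Ro.from_matrix(R.T@Rt).as_rotvec()).round(2))
E
python3 - <<'E'
from h import *
delta(*target(.11,.12)); delta(*target(.11,0))
E
```

```text
t 1.35 q [ 1.12  0.32 -0.07  1.45  0.02  1.37 -0.06] tcp [ 0.2942 -0.5796  0.2226] w 0.0868 F [ 0.2  0.7 -0.3]
shift cm (cur tool axes) [-26.76 -49.83   4.98] in target axes [-54.43 -15.81  -3.38] turn deg [-28.35 -12.04  44.91]
t 1.35 q [ 1.12  0.32 -0.07  1.45  0.02  1.37 -0.06] tcp [ 0.2942 -0.5796  0.2226] w 0.0868 F [ 0.2  0.7 -0.3]
shift cm (cur tool axes) [-31.07 -45.67  15.37] in target axes [-54.43 -15.81   8.62] turn deg [-28.35 -12.04  44.91]
```

Emit:
apply_moves(
  steps=[
    {"x": 0, "y": 0, "z": -3, "wx": 0, "wy": 0, "wz": 0},
    {"x": -2.2, "y": -4.1, "z": -0.7, "wx": 0, "wy": 0, "wz": 0},
    {"x": -2.2, "y": -4.1, "z": -0.7, "wx": 0, "wy": 0, "wz": 0},
    {"x": -2.2, "y": -4.1, "z": -0.7, "wx": 0, "wy": 0, "wz": 0},
    {"x": -2.2, "y": -4.1, "z": -0.7, "wx": 0, "wy": 0, "wz": 0},
    {"x": -2.2, "y": -4.1, "z": -0.7, "wx": 0, "wy": 0, "wz": 0},
    {"x": -2.2, "y": -4.1, "z": -0.7, "wx": 0, "wy": 0, "wz": 0},
    {"x": -2.2, "y": -4.1, "z": -0.7, "wx": 0, "wy": 0, "wz": 0},
    {"x": -2.2, "y": -4.1, "z": -0.7, "wx": 0, "wy": 0, "wz": 0},
    {"x": -2.2, "y": -4.1, "z": -0.7, "wx": 0, "wy": 0, "wz": 0},
    {"x": -2.2, "y": -4.1, "z": -0.7, "wx": 0, "wy": 0, "wz": 0},
    {"x": -2.2, "y": -4.1, "z": -0.7, "wx": 0, "wy": 0, "wz": 0},
  ],
  hand=100,
)

```text
t: 2.85
eef_pos: [0.5875, -0.1585, 0.33]
tcp_rot: [-3.141, -0.001, -1.101]
wrist_force: [0.2, 0.4, 1.5]
gripper_width: 0.053
```

Emit:
apply_moves(
  steps=[
    {"x": 0, "y": 0, "z": 0, "wx": 0, "wy": 0, "wz": 9},
    {"x": 0, "y": 0, "z": 0, "wx": 0, "wy": 0, "wz": 9},
    {"x": 0, "y": 0, "z": 0, "wx": 0, "wy": 0, "wz": 9},
    {"x": 0, "y": 0, "z": 0, "wx": 0, "wy": 0, "wz": 9},
    {"x": 0, "y": 0, "z": 0, "wx": 0, "wy": 0, "wz": 9},
    {"x": 0, "y": 0, "z": 0, "wx": 0, "wy": 0, "wz": 0},
  ],
)

```text
t: 3.6
eef_pos: [0.5868, -0.1597, 0.3296]
tcp_rot: [-3.141, -0.0, -1.885]
wrist_force: [-0.5, 0.1, 0.2]
gripper_width: 0.0533
```

Run:
```python
from h import *
delta(*target(.11,.12))
```

```text
t 3.6 q [ 0.49  0.22 -0.32  1.38  0.07  1.56 -1.71] tcp [ 0.5868 -0.1597  0.3296] w 0.0533 F [-0.5  0.1  0.2]
shift cm (cur tool axes) [-5.16 -1.55 15.69] in target axes [-5.18 -9.1  12.86] turn deg [-30.    -0.29   1.05]
```

Emit:
apply_moves(
  steps=[
    {"x": -2.6, "y": -0.8, "z": 4, "wx": 0, "wy": 0, "wz": 1},
    {"x": -2.6, "y": -0.8, "z": 4, "wx": 0, "wy": 0, "wz": 0},
    {"x": 0, "y": 0, "z": 2, "wx": -7.5, "wy": 0, "wz": 0},
    {"x": 0, "y": 0, "z": 2, "wx": -7.5, "wy": 0, "wz": 0},
    {"x": 0, "y": 0, "z": 0, "wx": -7.5, "wy": 0, "wz": 0},
    {"x": 0, "y": 0, "z": 0, "wx": -7.5, "wy": 0, "wz": 0},
    {"x": 0, "y": 0, "z": 0, "wx": 0, "wy": 0, "wz": 0},
  ],
)

```text
t: 4.47
eef_pos: [0.6163, -0.1151, 0.2044]
tcp_rot: [2.611, 0.001, -1.902]
wrist_force: [0.7, -0.0, -0.5]
gripper_width: 0.0532
```

Run:
```python
from h import *
delta(*target(.11,.12))
snap('wrist','w1');snap('side','s1');snap('top','t1')
```

```text
t 4.47 q [ 0.35  0.73 -0.32  1.01  0.08  1.94 -1.83] tcp [ 0.6163 -0.1151  0.2044] w 0.0532 F [ 0.7 -0.  -0.5]
shift cm (cur tool axes) [-0.01 -1.71  2.68] in target axes [-0.01 -1.69  2.69] turn deg [0.38 0.   0.08]
```

View pics/w1.png

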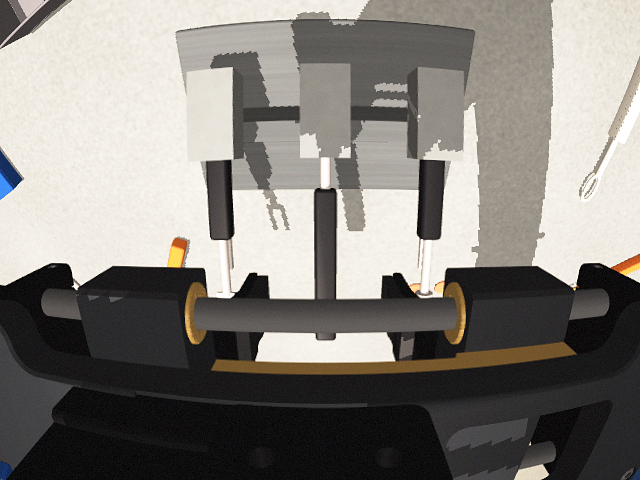

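View pics/s1.png

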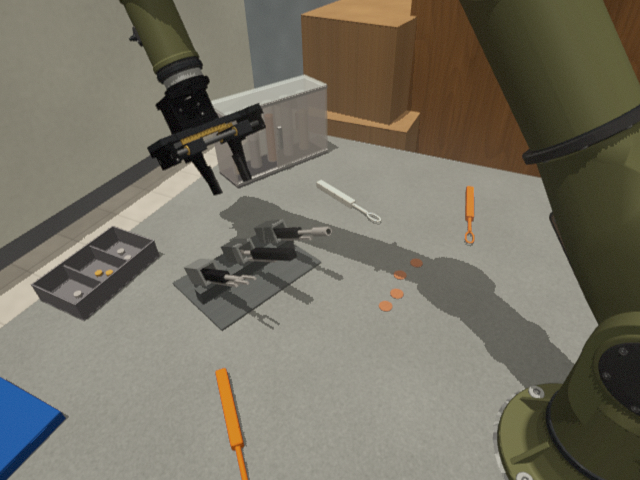

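Run:
```python
from h import *
from scipy.optimize import least_squares
obs=[(rk(.09,0,.009),(325,189)),(rk(.13,.085,.009),(220,239)),(rk(.13,-.085,.009),(431,239)),
(rk(.065,.018,.023),(300,158)),(rk(.065,-.018,.023),(350,157)),(rk(.065,.103,.023),(187,160)),(rk(.065,-.103,.023),(464,159)),(rk(.22,0,.0),(325,339))]
f=lambda p:np.concatenate([proj('wrist',W(X,p))-q for X,q in obs])
r=least_squares(f,P,loss='soft_l1');print(r.x-np.array(P),r.x);print(f(r.x).reshape(-1,2).round(1));print(f(P).reshape(-1,2).round(1))
delta(*target(.11,.12,p=r.x))
```

```text
[-0.00546904  0.00213577  0.0029006 ] [ 0.65413096 -0.12786423  1.2409006 ]
[[-0.  -0.4]
 [ 2.1 -0.6]
 [-2.9 -0.8]
 [ 0.6 -0.8]
 [-0.7  0.1]
 [ 4.4  0.9]
 [-5.5  1.5]
 [ 0.2 -6.2]]
[[ 0.  -6.6]
 [ 0.6 -6. ]
 [-1.7 -5.8]
 [ 0.4 -7.7]
 [-0.3 -6.7]
 [ 3.  -5.9]
 [-3.9 -4.6]
 [-0.2 -9.7]]
t 4.62 q [ 0.35  0.72 -0.32  1.01  0.08  1.94 -1.84] tcp [ 0.6162 -0.1143  0.2109] w 0.0529 F [-0.2 -0.3  0.9]
shift cm (cur tool axes) [ 0.05 -1.52  3.52] in target axes [ 0.05 -1.53  3.52] turn deg [-0.17  0.1  -0.06]
```

Run:
```python
from h import *
delta(*target(.11,.12))
im=snap('wrist','w2').copy()
for x in(-.085,0,.085):
    for a,b in(((.0,0),(.22,0)),):
        pass
    q=[rk(.065,x+a,b) for a,b in((-.018,-.013),(.018,-.013),(.018,.023),(-.018,.023))]
    cv2.polylines(im,[np.array([proj('wrist',W(v)) for v in q]).astype(int)],True,(0,255,0),1)
    for s in((.09,.22) if x==0 else (.13,)):
        cv2.circle(im,tuple(int(v) for v in proj('wrist',W(rk(s,x,.009)))),2,(255,0,0),-1)
delta(*target(.11,.12))
cv2.imwrite('pics/w2o.png',im[40:380,140:500,::-1])
```

```text
t 4.62 q [ 0.35  0.72 -0.32  1.01  0.08  1.94 -1.84] tcp [ 0.6162 -0.1143  0.2109] w 0.0529 F [-0.2 -0.3  0.9]
shift cm (cur tool axes) [ 0.07 -2.03  3.23] in target axes [ 0.06 -2.04  3.23] turn deg [-0.17  0.02  0.09]
t 4.67 q [ 0.35  0.72 -0.32  1.01  0.08  1.94 -1.84] tcp [ 0.6161 -0.1143  0.2118] w 0.0529 F [0.1 0.2 0.3]
shift cm (cur tool axes) [ 0.06 -2.08  3.31] in target axes [ 0.06 -2.09  3.31] turn deg [-0.23  0.01  0.07]
```

View pics/w2o.png

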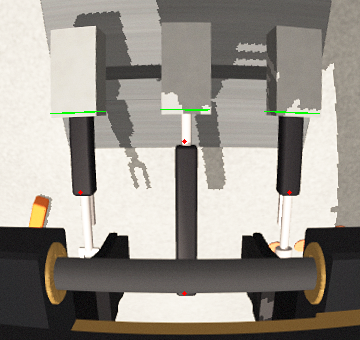

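Emit:
apply_moves(
  steps=[
    {"x": 0, "y": -2.0, "z": 2, "wx": 0, "wy": 0, "wz": 0},
    {"x": 0, "y": 0, "z": 3, "wx": 0, "wy": 0, "wz": 0},
    {"x": 0, "y": 0, "z": 3, "wx": 0, "wy": 0, "wz": 0},
    {"x": 0, "y": 0, "z": 2, "wx": 0, "wy": 0, "wz": 0},
    {"x": 0, "y": 0, "z": 0, "wx": 0, "wy": 0, "wz": 0},
    {"x": 0, "y": 0, "z": 0, "wx": 0, "wy": 0, "wz": 0},
    {"x": 0, "y": 0, "z": 0, "wx": 0, "wy": 0, "wz": 0},
  ],
)

```text
t: 5.55
eef_pos: [0.5862, -0.1042, 0.1141]
tcp_rot: [2.621, 0.0, -1.904]
wrist_force: [-0.6, 0.2, 0.8]
gripper_width: 0.0526
```

Run:
```python
from h import *
delta(*target(.11,.0))
snap('wrist','w3')
```

```text
t 5.55 q [ 0.38  0.71 -0.32  1.23  0.08  1.74 -1.84] tcp [ 0.5862 -0.1042  0.1141] w 0.0526 F [-0.6  0.2  0.8]
shift cm (cur tool axes) [0.04 0.06 5.26] in target axes [0.04 0.05 5.26] turn deg [-0.15  0.02 -0.01]
```

View pics/w3.png

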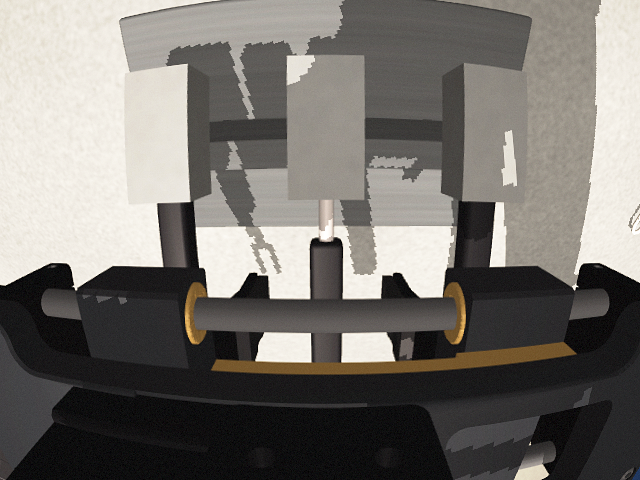

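Emit:
apply_moves(
  steps=[
    {"x": 0, "y": 0, "z": 2, "wx": 0, "wy": 0, "wz": 0},
    {"x": 0, "y": 0, "z": 2, "wx": 0, "wy": 0, "wz": 0},
    {"x": 0, "y": 0, "z": 1.1, "wx": 0, "wy": 0, "wz": 0},
    {"x": 0, "y": 0, "z": 0, "wx": 0, "wy": 0, "wz": 0},
    {"x": 0, "y": 0, "z": 0, "wx": 0, "wy": 0, "wz": 0},
    {"x": 0, "y": 0, "z": 0, "wx": 0, "wy": 0, "wz": 0},
  ],
)

```text
t: 6.35
eef_pos: [0.5619, -0.0958, 0.0696]
tcp_rot: [2.62, 0.0, -1.904]
wrist_force: [0.0, 0.3, -0.2]
gripper_width: 0.0528
```

Emit:
apply_moves(
  steps=[
    {"x": 0, "y": 0, "z": 0, "wx": 0, "wy": 0, "wz": 0},
    {"x": 0, "y": 0, "z": 0, "wx": 0, "wy": 0, "wz": 0},
    {"x": 0, "y": 0, "z": 0, "wx": 0, "wy": 0, "wz": 0},
    {"x": 0, "y": 0, "z": 0, "wx": 0, "wy": 0, "wz": 0},
    {"x": 0, "y": 0, "z": 0, "wx": 0, "wy": 0, "wz": 0},
    {"x": 0, "y": 0, "z": 0, "wx": 0, "wy": 0, "wz": 0},
  ],
  hand=255,
  squeeze=35,
)

```text
t: 7.1
eef_pos: [0.5611, -0.0956, 0.0689]
tcp_rot: [2.618, -0.0, -1.904]
wrist_force: [0.1, 0.0, 0.1]
gripper_width: 0.0179
```

Run:
```python
from h import *
delta(*target(.11,.0))
snap('side','s4')
```

```text
t 7.1 q [ 0.39  0.7  -0.32  1.35  0.08  1.64 -1.84] tcp [ 0.5611 -0.0956  0.0689] w 0.0179 F [0.1 0.  0.1]
shift cm (cur tool axes) [0.03 0.02 0.03] in target axes [0.03 0.02 0.03] turn deg [-0.    0.   -0.02]
```

View pics/s4.png

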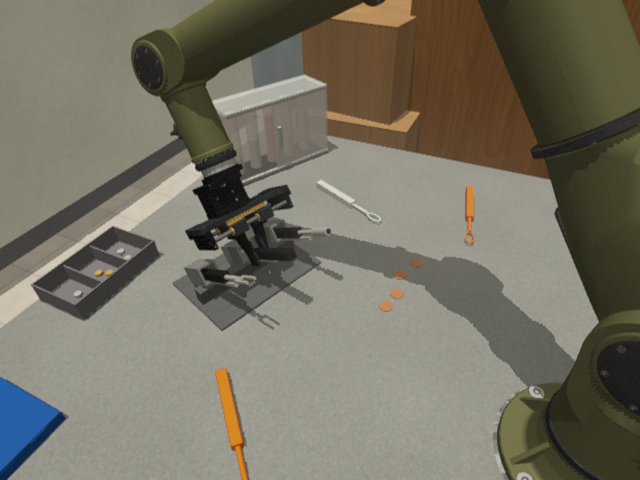

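Emit:
apply_moves(
  steps=[
    {"x": 0, "y": 0.5, "z": -0.2, "wx": 0, "wy": 0, "wz": 0},
    {"x": 0, "y": 1, "z": -0.1, "wx": 0, "wy": 0, "wz": 0},
    {"x": 0, "y": 1.5, "z": 0, "wx": 0, "wy": 0, "wz": 0},
    {"x": 0, "y": 2, "z": 0, "wx": 0, "wy": 0, "wz": 0},
    {"x": 0, "y": 2, "z": 0, "wx": 0, "wy": 0, "wz": 0},
    {"x": 0, "y": 2, "z": 0, "wx": 0, "wy": 0, "wz": 0},
    {"x": 0, "y": 1, "z": 0, "wx": 0, "wy": 0, "wz": 0},
    {"x": 0, "y": 0, "z": 0, "wx": 0, "wy": 0, "wz": 0},
  ],
)

```text
t: 8.15
eef_pos: [0.4805, -0.0677, 0.1222]
tcp_rot: [2.619, -0.0, -1.904]
wrist_force: [-0.2, 0.6, -0.9]
gripper_width: 0.0177
```

Emit:
apply_moves(
  steps=[
    {"x": 0, "y": 0, "z": -2, "wx": 0, "wy": 0, "wz": 0},
    {"x": 0, "y": 0, "z": -3, "wx": 0, "wy": 0, "wz": 0},
    {"x": 0, "y": 0, "z": -3, "wx": 0, "wy": 0, "wz": 0},
    {"x": 0, "y": 0, "z": -3, "wx": 0, "wy": 0, "wz": 0},
    {"x": 0, "y": 0, "z": -1, "wx": 0, "wy": 0, "wz": 0},
    {"x": 0, "y": 0, "z": 0, "wx": 0, "wy": 0, "wz": 0},
  ],
)

```text
t: 8.9
eef_pos: [0.5376, -0.0874, 0.2249]
tcp_rot: [2.618, 0.0, -1.904]
wrist_force: [0.2, -0.8, -0.8]
gripper_width: 0.0178
```

Run:
```python
from h import *
delta(*target(.21,.12))
snap('wrist','w5');snap('side','s5')
```

```text
t 8.9 q [ 0.4   0.53 -0.35  1.28  0.04  1.87 -1.85] tcp [ 0.5376 -0.0874  0.2249] w 0.0178 F [ 0.2 -0.8 -0.8]
shift cm (cur tool axes) [0.04 0.06 0.29] in target axes [0.04 0.06 0.29] turn deg [ 0.    0.01 -0.02]
```

View pics/s5.png

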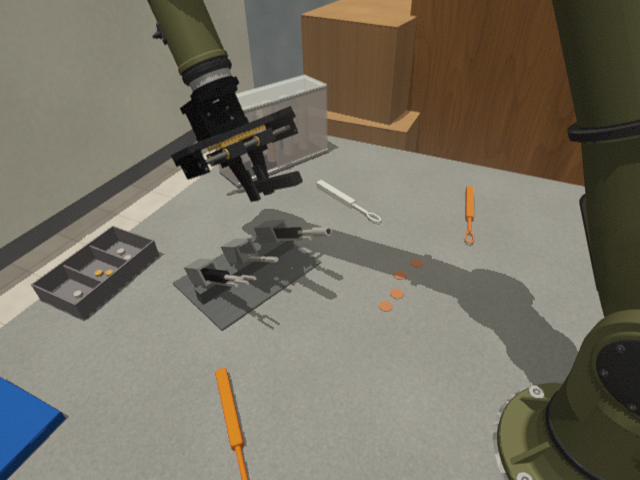

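View pics/w5.png

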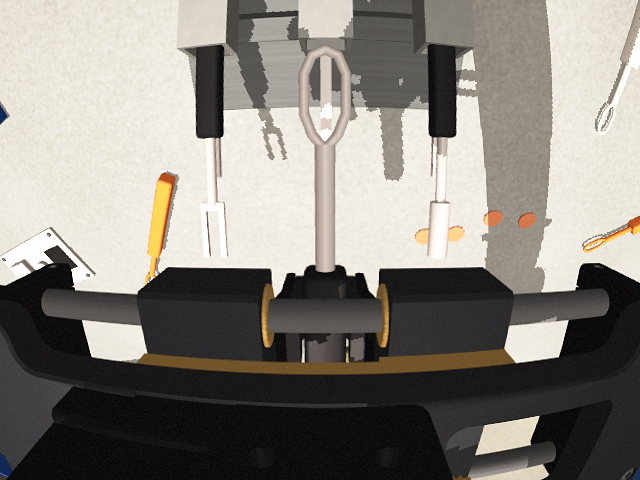

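Emit:
apply_moves(
  steps=[
    {"x": 0, "y": 0, "z": 0, "wx": 0, "wy": 0, "wz": -10},
    {"x": 0, "y": 0, "z": 0, "wx": 0, "wy": 0, "wz": -10},
    {"x": 0, "y": 0, "z": 0, "wx": 0, "wy": 0, "wz": -10},
    {"x": 0, "y": 0, "z": 0, "wx": 0, "wy": 0, "wz": -10},
    {"x": 0, "y": 0, "z": 0, "wx": 0, "wy": 0, "wz": -10},
    {"x": 0, "y": 0, "z": 0, "wx": 0, "wy": 0, "wz": -10},
    {"x": 0, "y": 0, "z": 0, "wx": 0, "wy": 0, "wz": -10},
    {"x": 0, "y": 0, "z": 0, "wx": 0, "wy": 0, "wz": -10},
    {"x": 0, "y": 0, "z": 0, "wx": 0, "wy": 0, "wz": -10},
  ],
)

```text
t: 10.12
eef_pos: [0.5365, -0.0873, 0.2244]
tcp_rot: [-3.139, 0.526, -0.326]
wrist_force: [0.7, -0.6, -0.8]
gripper_width: 0.0176
```

Emit:
apply_moves(
  steps=[
    {"x": 0, "y": 0, "z": 0, "wx": 0, "wy": 0, "wz": -10},
    {"x": 0, "y": 0, "z": 0, "wx": 0, "wy": 0, "wz": -10},
    {"x": 0, "y": 0, "z": 0, "wx": 0, "wy": 0, "wz": -10},
    {"x": 0, "y": 0, "z": 0, "wx": 0, "wy": 0, "wz": -10},
    {"x": 0, "y": 0, "z": 0, "wx": 0, "wy": 0, "wz": -10},
    {"x": 0, "y": 0, "z": 0, "wx": 0, "wy": 0, "wz": -10},
    {"x": 0, "y": 0, "z": 0, "wx": 0, "wy": 0, "wz": -10},
    {"x": 0, "y": 0, "z": 0, "wx": 0, "wy": 0, "wz": -10},
    {"x": 0, "y": 0, "z": 0, "wx": 0, "wy": 0, "wz": -10},
    {"x": 0, "y": 0, "z": 0, "wx": 0, "wy": 0, "wz": 0},
    {"x": 0, "y": 0, "z": 0, "wx": 0, "wy": 0, "wz": 0},
  ],
)

```text
t: 11.5
eef_pos: [0.537, -0.0873, 0.225]
tcp_rot: [-2.617, 0.002, 1.236]
wrist_force: [0.6, -0.5, -0.5]
gripper_width: 0.0175
```

Run:
```python
from h import *
delta(*target(.21,.12,1))
snap('wrist','w6');snap('side','s6');snap('top','t6')
s=cv2.imread('pics/s6.png')[110:330,130:390];t=cv2.imread('pics/t6.png')[100:310,180:430]
cv2.imwrite('pics/c6.png',np.hstack([cv2.resize(s,(400,340)),cv2.resize(t,(400,340))]))
```

```text
t 11.5 q [ 0.78  0.72 -1.03  1.26  0.34  1.93  1.02] tcp [ 0.537  -0.0873  0.225 ] w 0.0175 F [ 0.6 -0.5 -0.5]
shift cm (cur tool axes) [-0.03 -0.01  0.27] in target axes [-0.03 -0.01  0.27] turn deg [-0.04  0.03 -0.17]
```

View pics/c6.png

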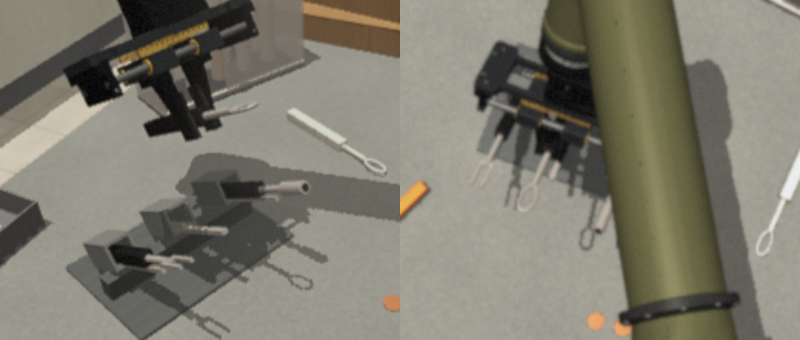

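View pics/w6.png

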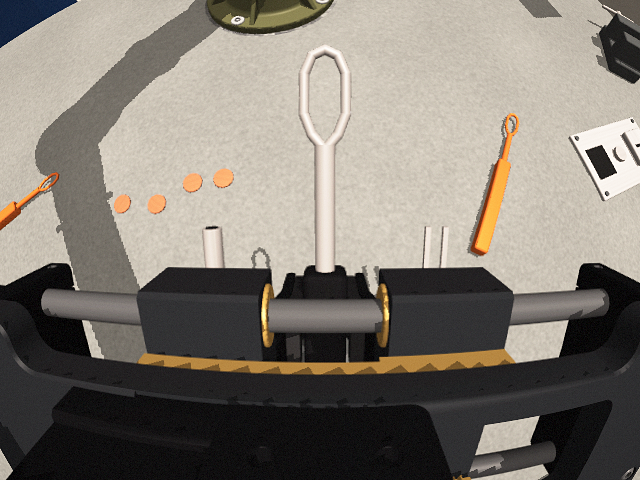

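Emit:
apply_moves(
  steps=[
    {"x": 0, "y": 0, "z": 3, "wx": 0, "wy": 0, "wz": 0},
    {"x": 0, "y": 0, "z": 3, "wx": 0, "wy": 0, "wz": 0},
    {"x": 0, "y": 0, "z": 3, "wx": 0, "wy": 0, "wz": 0},
    {"x": 0, "y": 0, "z": 2, "wx": 0, "wy": 0, "wz": 0},
    {"x": 0, "y": 0, "z": 0.7, "wx": 0, "wy": 0, "wz": 0},
    {"x": 0, "y": 0, "z": 0, "wx": 0, "wy": 0, "wz": 0},
    {"x": 0, "y": 0, "z": 0, "wx": 0, "wy": 0, "wz": 0},
    {"x": 0, "y": 0, "z": 0, "wx": 0, "wy": 0, "wz": 0},
  ],
)

```text
t: 12.65
eef_pos: [0.4828, -0.0683, 0.1247]
tcp_rot: [-2.619, -0.0, 1.237]
wrist_force: [-0.2, 0.4, -0.9]
gripper_width: 0.0175
```

Run:
```python
from h import *
delta(*target(.21,.005,1))
snap('side','s7');snap('top','t7')
s=cv2.imread('pics/s7.png')[190:320,170:350];t=cv2.imread('pics/t7.png')[115:265,200:360]
cv2.imwrite('pics/c7.png',np.hstack([cv2.resize(s,(400,300),interpolation=2),cv2.resize(t,(400,375),interpolation=2)[:300]]))
```

```text
t 12.65 q [ 0.87  0.71 -1.04  1.54  0.34  1.7   1.01] tcp [ 0.4828 -0.0683  0.1247] w 0.0175 F [-0.2  0.4 -0.9]
shift cm (cur tool axes) [-0.06 -0.05  0.2 ] in target axes [-0.06 -0.05  0.2 ] turn deg [ 0.07 -0.02 -0.02]
```

View pics/c7.png

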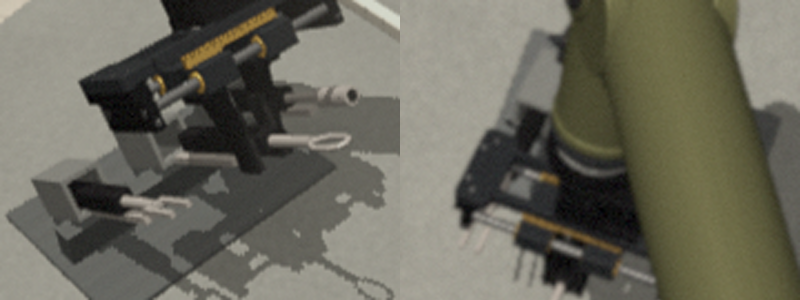

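Emit:
apply_moves(
  steps=[
    {"x": -0.05, "y": 0, "z": 0.15, "wx": 0, "wy": 0, "wz": 0},
    {"x": 0, "y": 1, "z": 0, "wx": 0, "wy": 0, "wz": 0},
    {"x": 0, "y": 1, "z": 0, "wx": 0, "wy": 0, "wz": 0},
    {"x": 0, "y": 1, "z": 0, "wx": 0, "wy": 0, "wz": 0},
    {"x": 0, "y": 1, "z": 0, "wx": 0, "wy": 0, "wz": 0},
    {"x": 0, "y": 1, "z": 0, "wx": 0, "wy": 0, "wz": 0},
    {"x": 0, "y": 0, "z": 0, "wx": 0, "wy": 0, "wz": 0},
    {"x": 0, "y": 0, "z": 0, "wx": 0, "wy": 0, "wz": 0},
  ],
)

```text
t: 13.75
eef_pos: [0.5221, -0.0824, 0.0979]
tcp_rot: [-2.618, -0.0, 1.238]
wrist_force: [0.2, -0.2, -1.1]
gripper_width: 0.0179
```

Run:
```python
from h import *
delta(*target(.16,.005,1))
snap('side','s8')
s=cv2.imread('pics/s8.png')[190:320,170:350]
cv2.imwrite('pics/c8.png',cv2.resize(s,None,fx=4,fy=4,interpolation=2))
```

```text
t 13.75 q [ 0.81  0.8  -0.99  1.44  0.4   1.71  1.02] tcp [ 0.5221 -0.0824  0.0979] w 0.0179 F [ 0.2 -0.2 -1.1]
shift cm (cur tool axes) [-0.    0.   -0.02] in target axes [-0.    0.   -0.02] turn deg [-0.02 -0.    0.01]
```

View pics/c8.png

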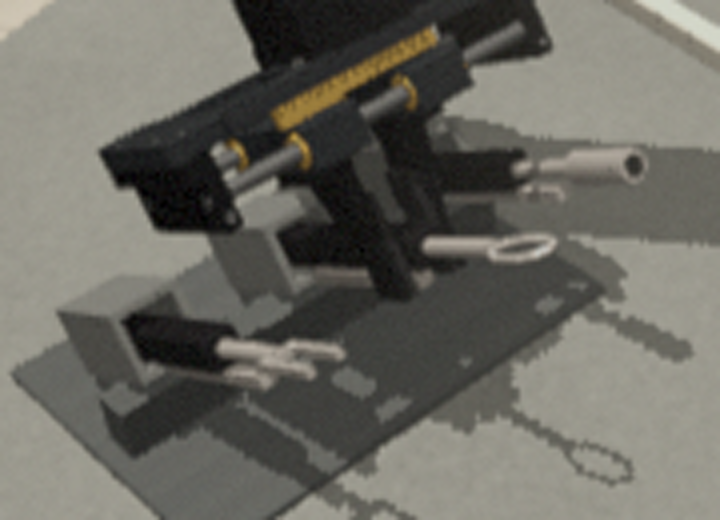

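Entering the pocket cleanly without contact. I'll go on to near the floor.

Emit:
apply_moves(
  steps=[
    {"x": 0, "y": 1, "z": 0, "wx": 0, "wy": 0, "wz": 0},
    {"x": 0, "y": 1, "z": 0, "wx": 0, "wy": 0, "wz": 0},
    {"x": 0, "y": 1, "z": 0, "wx": 0, "wy": 0, "wz": 0},
    {"x": 0, "y": 1, "z": 0.1, "wx": 0, "wy": 0, "wz": 0},
    {"x": 0, "y": 0.4, "z": 0.2, "wx": 0, "wy": 0, "wz": 0},
    {"x": 0, "y": 0.2, "z": 0.1, "wx": 0, "wy": 0, "wz": 0},
    {"x": 0, "y": 0, "z": 0, "wx": 0, "wy": 0, "wz": 0},
    {"x": 0, "y": 0, "z": 0, "wx": 0, "wy": 0, "wz": 0},
  ],
)

```text
t: 14.8
eef_pos: [0.5578, -0.0949, 0.0716]
tcp_rot: [-2.618, 0.0, 1.238]
wrist_force: [-0.9, 0.5, -0.3]
gripper_width: 0.0173
```

Run:
```python
from h import *
delta(*target(.11,.0,1))
```

```text
t 14.8 q [ 0.75  0.88 -0.95  1.34  0.44  1.72  1.03] tcp [ 0.5578 -0.0949  0.0716] w 0.0173 F [-0.9  0.5 -0.3]
shift cm (cur tool axes) [0.01 0.4  0.09] in target axes [0.01 0.4  0.09] turn deg [ 0.01  0.   -0.  ]
```

Step by step to contact with the floor.

Emit:
apply_moves(
  steps=[
    {"x": 0, "y": 0.2, "z": 0, "wx": 0, "wy": 0, "wz": 0},
    {"x": 0, "y": 0, "z": 0, "wx": 0, "wy": 0, "wz": 0},
    {"x": 0, "y": 0, "z": 0, "wx": 0, "wy": 0, "wz": 0},
  ],
)

```text
t: 15.18
eef_pos: [0.5591, -0.0954, 0.0706]
tcp_rot: [-2.617, 0.0, 1.238]
wrist_force: [-3.6, 0.6, 0.6]
gripper_width: 0.0178
```

Emit:
apply_moves(
  steps=[
    {"x": 0, "y": 0.15, "z": 0, "wx": 0, "wy": 0, "wz": 0},
    {"x": 0, "y": 0, "z": 0, "wx": 0, "wy": 0, "wz": 0},
    {"x": 0, "y": 0, "z": 0, "wx": 0, "wy": 0, "wz": 0},
  ],
)

```text
t: 15.55
eef_pos: [0.559, -0.0953, 0.0705]
tcp_rot: [-2.614, 0.001, 1.239]
wrist_force: [-6.8, 0.8, 4.4]
gripper_width: 0.0174
```

Run:
```python
from h import *
delta(*target(.11,.0,1))
snap('side','s9')
s=cv2.imread('pics/s9.png')[190:320,170:350]
cv2.imwrite('pics/c9.png',cv2.resize(s,None,fx=4,fy=4,interpolation=2))
```

```text
t 15.55 q [ 0.74  0.89 -0.95  1.33  0.45  1.73  1.03] tcp [ 0.559  -0.0953  0.0705] w 0.0174 F [-6.8  0.8  4.4]
shift cm (cur tool axes) [0.01 0.24 0.06] in target axes [0.01 0.24 0.06] turn deg [-0.26  0.06  0.05]
```

View pics/c9.png

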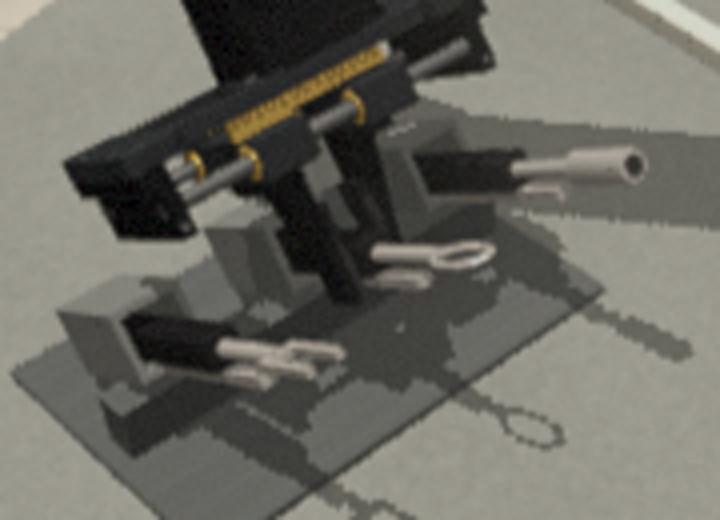

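The force rises at s≈0.112, matching the 2 mm grasp offset, so the puller is on the floor of the pocket. I'll release it.

Emit:
apply_moves(
  steps=[
    {"x": 0, "y": -0.1, "z": 0.05, "wx": 0, "wy": 0, "wz": 0},
    {"x": 0, "y": 0, "z": 0, "wx": 0, "wy": 0, "wz": 0},
  ],
)

```text
t: 15.85
eef_pos: [0.5589, -0.0953, 0.0703]
tcp_rot: [-2.616, 0.0, 1.239]
wrist_force: [-6.0, 0.7, 4.7]
gripper_width: 0.0174
```

Emit:
apply_moves(
  steps=[
    {"x": 0, "y": 0, "z": 0, "wx": 0, "wy": 0, "wz": 0},
    {"x": 0, "y": 0, "z": 0, "wx": 0, "wy": 0, "wz": 0},
    {"x": 0, "y": 0, "z": 0, "wx": 0, "wy": 0, "wz": 0},
    {"x": 0, "y": 0, "z": 0, "wx": 0, "wy": 0, "wz": 0},
    {"x": 0, "y": 0, "z": 0, "wx": 0, "wy": 0, "wz": 0},
  ],
  hand=100,
)

```text
t: 16.48
eef_pos: [0.5598, -0.0957, 0.0696]
tcp_rot: [-2.618, -0.0, 1.238]
wrist_force: [-0.2, -0.3, 0.3]
gripper_width: 0.0516
```

Emit:
apply_moves(
  steps=[
    {"x": 0, "y": 0, "z": -1, "wx": 0, "wy": 0, "wz": 0},
    {"x": 0, "y": 0, "z": -2, "wx": 0, "wy": 0, "wz": 0},
    {"x": 0, "y": 0, "z": -3, "wx": 0, "wy": 0, "wz": 0},
    {"x": 0, "y": 0, "z": -3, "wx": 0, "wy": 0, "wz": 0},
    {"x": 0, "y": 0, "z": -3, "wx": 0, "wy": 0, "wz": 0},
    {"x": 0, "y": 0, "z": -3, "wx": 0, "wy": 0, "wz": 0},
    {"x": 0, "y": 0, "z": 0, "wx": 0, "wy": 0, "wz": 0},
    {"x": 0, "y": 0, "z": 0, "wx": 0, "wy": 0, "wz": 0},
    {"x": 0, "y": 0, "z": 0, "wx": 0, "wy": 0, "wz": 0},
  ],
)

```text
t: 17.6
eef_pos: [0.6299, -0.1202, 0.1986]
tcp_rot: [-2.616, 0.001, 1.238]
wrist_force: [0.0, -0.3, -0.6]
gripper_width: 0.053
```

Run:
```python
from h import *
delta(*target(.11,.15,1))
ims=[]
for n,(x0,y0,x1,y1) in(('side',(170,190,350,320)),('top',(205,110,365,255))):
    snap(n,n+'10');im=cv2.imread(f'pics/{n}10.png')
    k=400/(x1-x0);im=cv2.resize(im[y0:y1,x0:x1],None,fx=k,fy=k,interpolation=2)
    Q=lambda X:tuple(int(v) for v in (proj(n,W(X))-[x0,y0]+.5)*k)
    for s in(.13,.22):cv2.circle(im,Q(rk(s)),3,(0,0,255),1)
    ims.append(cv2.copyMakeBorder(im,0,380-im.shape[0],0,0,0))
cv2.imwrite('pics/c10.png',np.hstack(ims))
```

```text
t 17.6 q [ 0.61  0.91 -0.92  0.95  0.45  2.02  1.09] tcp [ 0.6299 -0.1202  0.1986] w 0.053 F [ 0.  -0.3 -0.6]
shift cm (cur tool axes) [ 0.04  0.14 -0.09] in target axes [ 0.04  0.14 -0.09] turn deg [-0.1   0.04 -0.01]
```

View pics/c10.png

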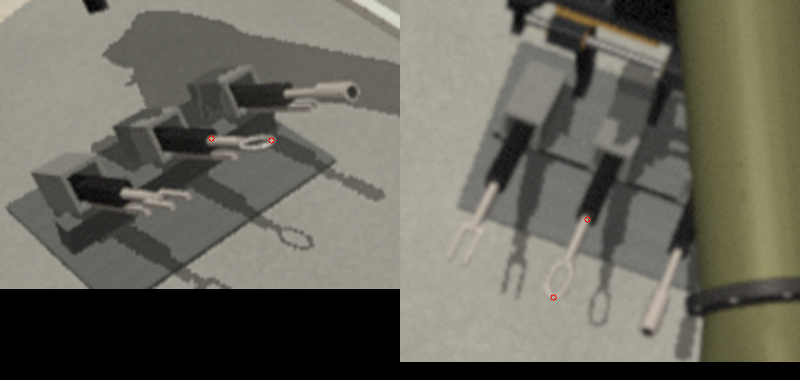

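Run:
```python
from h import *
print(bot.hand_in()); print(bot.sense()['t'])
```

```text
the job is handed in; nothing more can be done
None
the job is handed in; nothing more can be done
```

The puller is back in its middle pocket, handle down with the loop showing. It is released and the job was handed in at about 17.7 s. `hand_in` gives no verdict, so success isn't confirmed.

**What I did:** I gripped the handle at mid-length, with the fingers square to the slope. I drew it out about 10 cm, lifted it, turned it 180° about the finger axis, and slid it handle first to the pocket floor. Then I opened the gripper and backed off 15 cm.

**What the last checks showed:**
- **Seating:** on the way in, contact force rose to about 8 N about 2 mm short of the nominal depth. This matches the roughly 2 mm grip offset seen before the pull. In the last side and top pictures, the handle's shaft end and the loop tip sit within about 2–3 mm of where a seated tool should be.
- **Other tools:** fork and driver look unmoved in those pictures, though the arm partly hid the driver from above.
- **Contact:** wrist force was back to about zero after release.

**Disagreement:** an early pose fit of the rest from a wrist picture was about 6 mm off because the arm was still settling. I discarded it and used the side and top camera fit, which a second wrist picture confirmed to within a few pixels.

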